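# Draw the rolling pin out of the half-covered box

## Task

Take the wooden rolling pin out of the half-covered storage box: it is longer than the opening and its one end lies under the fixed cover, so tilt it with the other end up and draw it out slantwise through the opening. Leave the box standing where it is and do not knock the garlic, lemon or salt mill. Finish while holding the pin in the gripper, level and still, with the whole of it at least five centimetres above the top of the box and touching nothing else.

Things in the scene. Friction and masses are not known exactly. Their poses are not given: they have to be found in the camera images.
- box: Loose light-wood storage box, about 1.8 kg, outside 366 x 196 mm, inside 350 x 180 mm, walls and floor 8 mm thick, inner floor 8 mm and wall rims 108 mm above the worktop. Origin: centre of its underside. x axis: along its length from the covered end to the open end (roughly to the robot's left, +y); z up. Stands on the worktop.
- opening (a point): Centre of the open part of the box's top (200 mm along the box, 180 mm across), at rim height: box x = 75 mm, y = 0, z = 108 mm.
- cover_edge (a point): Middle of the cover's edge beside the opening, at its underside: box x = -25 mm, z = 108 mm. The cover is a fixed 10 mm board (top at 118 mm) lying on the rims over the whole width of the box from its end at x = -183 mm to this edge; from here to x = 175 mm the box is open above.
- pin: Loose medium-brown wooden rolling pin, about 0.2 kg, 300 mm long, lying lengthwise on the inner floor of the box, its middle 24 mm above the worktop. The middle 196 mm is a barrel 32 mm thick (grasp it there); the end handles are 24 to 26 mm thick. Origin: its middle, on its axis. x axis: along the pin, toward its end in the open part of the box. It does not roll readily.
- pin_end_open (a point): Centre of the pin's end face at +150 mm, the one below the opening at the start.
- pin_end_covered (a point): Centre of the pin's end face at -150 mm, the one beneath the cover at the start.
- garlic: Garlic bulb, 53 mm, bystander to the right of the box; origin at its underside.
- lemon: Lemon, 71 x 53 x 51 mm, bystander to the right of the box; origin at its underside.
- salt_mill: Light-wood salt mill, 55 mm wide, 140 mm tall, bystander behind the box; origin at its underside.

How it is judged:
By the outcome, as a careful person would: the job done as asked, in the order asked, and still so for the second after the job is handed in, while the arm keeps its last pose, push and grip.
It also fails if it takes over 38 s, if anything falls off the work surface, if the arm or the gripper's body presses on something with over 40 N, if the wrist force passes 120 N, or if a joint passes its speed limit or range.

## Robot

A 6-joint arm with a two-finger parallel gripper is mounted at the origin on a cart in front of the work surface, level with it; the furniture and walls round the work are solid. World frame = base frame: x ahead of the robot, y to its left, z up, the work surface at z = 0. Lengths are in m, angles in rad, forces in N, time in s.
With the tool pointing down it reaches from about 0.25 to 0.725 m from the base axis. Payload 4 kg.
Tool frame: the origin (TCP) lies on the front face of the gripper's body, between the roots of the fingers; the fingertips stand 73 mm ahead of it and the grasp point (between the pads) lies bot.tcp_to_grasp ahead of it (bot.tcp_to_grasp is the distance from the TCP to the grasp point, in m); z points along the fingers, y is the line along which they close (so a half turn about z gives the same grasp; the last joint's range is limited). The gripper opens to 85 mm and grips with 20 to 120 N. Pads are 22 mm wide; open, the fingers measure 114 mm over their backs; the gripper's body (76 mm by 85 mm) begins 54 mm behind the grasp point. The pads swing forward as they close: fully open they stand 13 mm farther back than shut.
Start: joints at [-1.121, 0.241, 0.005, 1.335, 0, 1.571], TCP at [0.217, -0.45, 0.304] pointing down, gripper open.
Joint ranges: [-2.72, 2.72], [-1.05, 1.87], [-1.09, 1.28], [-1.99, 2.15], [-1.42, 1.44], [-3.14, 3.14]. Speed limits (rad/s): [2.79, 2.79, 3.14, 3.14, 3.14, 3.14].

## Interface

Orientations are given as a unit quaternion [x, y, z, w].
In Python, from workcell import bot gives the robot as it stands.
- The arm moves only by the shell command python3 -m jog 'ROWS' [OPENING]. ROWS is JSON, one flat list of numbers, 6 for each row, row after row: the shift along the world's x, y, z scaled (see below), then the turn, a rotation vector about the world's x, y, z scaled (see below). In form: [tx, ty, tz, wx, wy, wz, tx, ty, tz, wx, wy, wz, ...]. A call has 1 to 10 rows; each row is the pose to reach, as a shift and turn from the pose commanded when the call began; what a row does not reach only later rows make up. The controller multiplies each number of a shift by 800 mm and each number of a turn by 2 rad. A row lasts 1/12 s, in which the tool goes at most 41.7 mm and 7.16 degrees, less where a joint would pass 70% of its speed; a pose out of reach is approached as far as the arm can. A call with a number of a shift or a turn outside -1 to 1 is refused whole. A call with a gripper value outside its range is refused whole. OPENING is the opening, from -1 (shut) to 1 (fully open), set as the call begins (- or left out, the last holds). The fingers move at their own pace and stop on an object; the grip force is fixed at half the most. Time passes only in rows, so rows that repeat a pose let the fingers close. It gives the time, the measured TCP pose, the force, the opening and the grip force at its end, in the units of the state.
- bot.get_obs(): the state, without advancing time (a new reading comes with each control period).
- bot.camera(name): name is "scene" or "top" or "wrist"; returns (picture, depth): 420x560x3 uint8, red, green, blue; 420x560 float32, m along the optical axis (not along the pixel's ray), 0 where there is no reading.
- bot.calibration(name): a dict with "intrinsics" (3x3 intrinsics, pixels), "pose" (4x4, takes a point from camera to world coordinates). Camera axes: x right, y up, looking along -z (the intrinsics and any distortion apply to the point x, -y, -z); pixel columns grow to the right and rows downward; lengths in m; the calibration is good to about 2 mm. A picture is of the moment at which its call begins: read the wrist's pose just before it. calibration takes no time and is no camera call; for the wrist camera it gives the pose at the moment of the call.
- bot.job_done(): hands the job in; it is judged then, once.
Trained networks look in the newest picture that a camera, given by its name, has taken for a name from the list of things; names that differ only in an ending like _2 or _b are one class to them, and where a whole thing is asked for, a point or a joint stands for the part that bears it (a point fixed in the world has none). Each returns a list of dicts, best first, with "confidence" (0 to 1); they miss things now and then, are a little off and sometimes report something else, mostly with a low value. They report only what shows in the picture. A call takes as long as a camera call.
- bot.find_in(label, camera): "at" ([x, y, z] in m, in the coordinates of the camera as it stood for that picture, good to about 4 mm: the middle of the surface that is visible of it).
- bot.tip_of(label, camera): "at" ([x, y, z] in m, in the coordinates of the camera as it stood for that picture, good to about 4 mm: a listed point, or the origin of a listed thing).
The state is a dict: "clock": time; "joint_pos": joint angles; "joint_vel": joint speeds; "tau": joint torques, N m; "eef_pos": TCP position; "tool_rot": TCP orientation; "ft_force": force on the tool from outside, world axes, zero at the start; "ft_torque": the same for the moment, N m; "grip_width": finger opening in m; "grasp_force": force on a finger pad.
Only numpy, scipy, OpenCV 4.12 (cv2) and the standard library are available. Lean on these libraries where they do the work, as an engineer would, in place of code of your own. Each camera call takes 0.05 s, during which the arm holds its last target. There are 200 camera calls.

## Working session

There is one attempt and no reset: what is moved stays moved. The work goes in short steps, Python scripts to look and compute and a shell command to move; the robot and the scene stay as the last step left them, time stands still between calls to the robot, and variables do not carry over. Pictures are saved under pics/ and viewed, at most 10 in all, crops included, and the job is handed in when it is done.

```bash
ls; mkdir -p pics; cat > h.py <<'E'
import numpy as np, cv2
from workcell import bot
def w(cam,p):
    T=np.array(bot.calibration(cam)["pose"]); return (T@np.r_[p,1])[:3]
def snap(cam,name):
    im,d=bot.camera(cam); cv2.imwrite(f"pics/{name}.png",im[:,:,::-1]); return im,d
def cloud(cam,d):
    c=bot.calibration(cam);K=np.array(c["intrinsics"]);v,u=np.indices(d.shape)
    P=np.stack([(u-K[0,2])/K[0,0]*d,-(v-K[1,2])/K[1,1]*d,-d,np.ones_like(d)],-1)
    return (P@np.array(c["pose"]).T)[...,:3]
E
python3 - <<'E'
from h import *
np.set_printoptions(precision=4,suppress=True)
print(bot.get_obs(), bot.tcp_to_grasp)
for c in ("top","scene"):
    im,d=snap(c,c); np.save(c+".npy",cloud(c,d))
    for l in ("box","opening","cover_edge","pin","pin_end_open","garlic","lemon","salt_mill"):
        r=bot.tip_of(l,c)
        print(c,l,[(w(c,x["at"]).round(4),round(x["confidence"],2)) for x in r[:2]])
E
```

```text
pics
{'clock': 0.0, 'joint_pos': array([-1.121 ,  0.2414,  0.0037,  1.3352, -0.    ,  1.5708]), 'joint_vel': array([ 0.0003, -0.0002, -0.0002,  0.0005, -0.0004, -0.0007]), 'tau': array([  0.0004, -37.2321,  25.2405,   0.017 ,   0.0001,   0.    ]), 'eef_pos': array([ 0.2172, -0.4498,  0.303 ]), 'tool_rot': array([ 0.9748,  0.223 , -0.0002, -0.001 ]), 'ft_force': array([-0.0771,  0.1885,  0.6249]), 'ft_torque': array([-0.0256, -0.0345,  0.0022]), 'grasp_force': 0.0, 'grip_width': 0.08515716314779877} 0.0539
top box [(array([ 0.5367, -0.0447, -0.004 ]), 0.79)]
top opening [(array([0.5359, 0.0352, 0.1088]), 0.66)]
top cover_edge [(array([ 0.5361, -0.0692,  0.109 ]), 0.73)]
top pin [(array([ 0.5215, -0.0326,  0.023 ]), 0.94)]
top pin_end_open [(array([0.5349, 0.1181, 0.0214]), 0.89)]
top garlic [(array([ 0.4146, -0.4246,  0.0014]), 0.59)]
top lemon [(array([ 0.593 , -0.4962, -0.0011]), 0.57)]
top salt_mill [(array([ 0.7607,  0.0212, -0.0017]), 0.77)]
scene box []
scene opening []
scene cover_edge []
scene pin []
scene pin_end_open []
scene garlic [(array([ 0.4171, -0.4296,  0.0056]), 0.74)]
scene lemon [(array([ 0.5887, -0.4889,  0.0008]), 0.88)]
scene salt_mill [(array([0.7546, 0.0247, 0.0025]), 0.66)]
```

View pics/top.png

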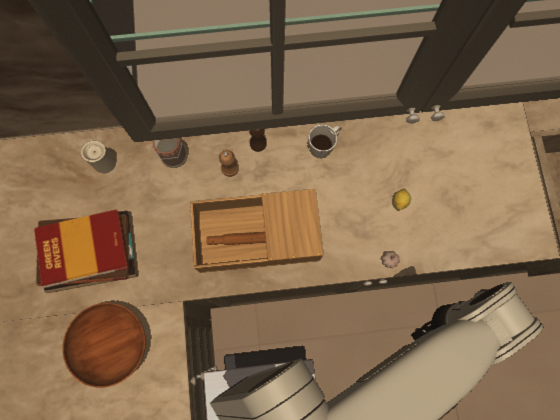

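View pics/scene.png

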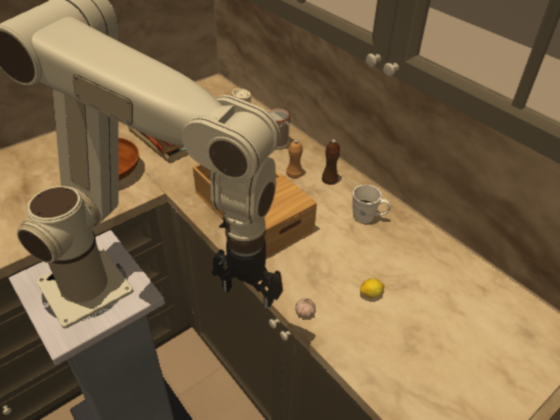

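```bash
python3 - <<'E'
from h import *
np.set_printoptions(precision=4,suppress=True)
P=np.load("top.npy"); im=cv2.imread("pics/top.png")
x,y,z=P[...,0],P[...,1],P[...,2]
def f(n,m):
    q=P[m]; print(n,len(q),q.min(0),q.max(0),np.median(q,0))
inb=(x>.35)&(x<.72)&(y>-.3)&(y<.25)
f("cover",inb&(z>.113)&(z<.124)); f("rim",inb&(z>.1)&(z<.112))
c=inb&(z>.113)&(z<.124)
print(cv2.minAreaRect(P[c][:,:2].astype(np.float32)*1000))
print(cv2.minAreaRect(P[inb&(z>.1)&(z<.124)][:,:2].astype(np.float32)*1000))
p=inb&(z>.022)&(z<.045)&(x>.46)&(x<.61)&(y>-.06)&(y<.14)
f("pin",p)
for a in np.arange(-.06,.14,.02):
    m=p&(y>a)&(y<a+.02); q=P[m]
    if len(q): print(round(a,2),len(q),q.min(0)[0],q.max(0)[0],np.median(q[:,0]),q[:,2].max())
E
```

```text
cover 3430 [ 0.4335 -0.2229  0.113 ] [0.6309 0.1415 0.124 ] [ 0.5294 -0.1432  0.1174]
rim 766 [ 0.4336 -0.2218  0.1001] [0.6354 0.1443 0.112 ] [0.5156 0.0438 0.1072]
((534.30859375, -41.029510498046875), (362.7392883300781, 196.3462677001953), 89.12848663330078)
((534.1275634765625, -39.523345947265625), (365.7457275390625, 197.78370666503906), 89.12821197509766)
pin 615 [ 0.4625 -0.0598  0.0221] [0.6096 0.1368 0.0449] [0.5238 0.0258 0.0357]
-0.06 72 0.5043602731864287 0.5374201080699799 0.5188913778915358 0.044506102595160524
-0.04 69 0.5071299079138154 0.5395038233674782 0.519356041037605 0.04352201144166501
-0.02 71 0.5075885270185858 0.5383824350183513 0.5214495105923581 0.044138763139642156
0.0 73 0.5088018785172941 0.5407638208497746 0.52287503280315 0.04474112049887635
0.02 70 0.5110884562119979 0.6057586639273695 0.5230534375354399 0.044505713492570376
0.04 70 0.5110947248369602 0.5418812649006368 0.5247342354913398 0.04310745345404565
0.06 55 0.5149686345021861 0.539043718043341 0.5260876607978711 0.04095387411334572
0.08 51 0.5176116546588265 0.5400260332001537 0.5266131974793002 0.044907372634868326
0.1 33 0.5201985997347363 0.5425622547636282 0.5294229326452341 0.04102632188136068
0.12 51 0.4625367409228329 0.6096005424969895 0.5297078115229756 0.044812845750511476
```

The top picture shows the box at px (191–322, 190–270), with the cover on the right (u>263). The pin runs from (207,239) to about (266,239), and the garlic (390,259), lemon (402,199) and mill (228,160) stand clear of it. In the scene picture the arm hides the box's interior. Cloud and network agree: pin axis at x≈0.525 at y=0.03, yawed about 3.5°. I'll hover above it next.

```bash
python3 -m jog '[0.04,0.06,0,0,0,0.06, 0.08,0.12,0,0,0,0.11, 0.12,0.18,0,0,0,0.17, 0.15,0.24,0,0,0,0.23, 0.19,0.30,0,0,0,0.28, 0.19,0.30,0,0,0,0.28]' 1 && python3 -m jog '[0.04,0.06,0,0,0,0.05, 0.08,0.12,0,0,0,0.10, 0.12,0.18,0,0,0,0.15, 0.16,0.24,0,0,0,0.20, 0.195,0.298,0,0,0,0.249, 0.195,0.298,0,0,0,0.249, 0.195,0.298,0,0,0,0.249, 0.195,0.298,0,0,0,0.249]'
python3 - <<'E'
from h import *
np.set_printoptions(precision=4,suppress=True)
o=bot.get_obs();print(o["clock"],o["eef_pos"],o["tool_rot"],o["joint_pos"])
im,d=snap("wrist","w1"); P=cloud("wrist",d)
for l in ("opening","cover_edge","pin","pin_end_open"):
    print(l,[(w("wrist",x["at"]).round(4),round(x["confidence"],2)) for x in bot.tip_of(l,"wrist")[:2]])
x,y,z=P[...,0],P[...,1],P[...,2]
for a in np.arange(-.06,.14,.02):
    q=P[(x>.46)&(x<.6)&(z>.024)&(z<.05)&(y>a)&(y<a+.02)]
    if len(q)>5: print(round(a,2),len(q),np.percentile(q[:,0],[2,50,98]),np.percentile(q[:,2],98))
E
```

```text
clock: 1.4
eef_pos: [0.3519, -0.2376, 0.3041]
tool_rot: [0.875, 0.485, 0.0, 0.0]
ft_force: [1.0, -0.4, -0.0]
grip_width: 0.0856
grasp_force: 0.0
clock: 2.07
eef_pos: [0.5103, 0.0041, 0.3035]
tool_rot: [0.727, 0.687, 0.002, -0.0]
ft_force: [1.0, -0.6, 0.1]
grip_width: 0.0856
grasp_force: 0.0
2.0667 [0.5103 0.0041 0.3035] [ 0.7266  0.6871  0.0015 -0.0001] [0.007  0.2597 0.0292 1.3382 0.0022 1.6337]
opening [(array([0.5282, 0.0343, 0.1065]), 0.95), (array([ 0.5294, -0.0382, -0.003 ]), 0.39)]
cover_edge [(array([ 0.5259, -0.0702,  0.1091]), 0.82), (array([ 0.5145, -0.035 ,  0.0267]), 0.38)]
pin [(array([ 0.5157, -0.038 ,  0.025 ]), 0.96)]
pin_end_open [(array([0.5253, 0.1111, 0.0233]), 0.81)]
-0.06 512 [0.5025 0.5176 0.5339] 0.04173904956267489
-0.04 541 [0.5037 0.5186 0.5345] 0.04154756348896606
-0.02 570 [0.505  0.5198 0.5353] 0.04147295965905561
0.0 605 [0.5062 0.521  0.5368] 0.04162185096548682
0.02 631 [0.5074 0.5222 0.5375] 0.04167157517779404
0.04 675 [0.508  0.5231 0.539 ] 0.041512774045615444
0.06 576 [0.5111 0.5241 0.5366] 0.03971033151783779
0.08 590 [0.5138 0.5254 0.5375] 0.037915710848721716
0.1 418 [0.5152 0.526  0.538 ] 0.03744082765630206
0.12 791 [0.4626 0.5309 0.5971] 0.04963732286187864
```

```bash
python3 -m jog '[0,0,0,0,0,0,0,0,0,0,0,0,0,0,0,0,0,0]'
python3 - <<'E'
from h import *
np.set_printoptions(precision=4,suppress=True)
im,d=snap("wrist","w2"); P=cloud("wrist",d)
o=bot.get_obs();print(o["clock"],o["eef_pos"],o["tool_rot"],o["joint_pos"])
for l in ("opening","cover_edge","pin","pin_end_open"):
    print(l,[(w("wrist",x["at"]).round(4),round(x["confidence"],2)) for x in bot.tip_of(l,"wrist")[:2]])
x,y,z=P[...,0],P[...,1],P[...,2]
for a in np.arange(-.06,.14,.02):
    q=P[(x>.48)&(x<.57)&(z>.024)&(z<.05)&(y>a)&(y<a+.02)]
    if len(q)>5: print(round(a,2),len(q),np.percentile(q[:,0],[2,50,98]),np.percentile(q[:,2],98))
for lo in (.1,.113):
    q=P[(z>lo)&(z<lo+.012)]; print(q.min(0),q.max(0))
E
```

```text
clock: 2.57
eef_pos: [0.5071, -0.0019, 0.3042]
tool_rot: [0.73, 0.684, 0.0, 0.0]
ft_force: [-0.6, 1.1, -0.2]
grip_width: 0.0852
grasp_force: 0.0
2.6167 [ 0.5072 -0.0017  0.3042] [0.7295 0.6839 0.0001 0.0001] [-0.0034  0.2545  0.0239  1.3398 -0.      1.6319]
opening [(array([0.5327, 0.0407, 0.1097]), 0.56)]
cover_edge [(array([ 0.5305, -0.0624,  0.1072]), 0.91)]
pin [(array([ 0.5195, -0.0293,  0.0262]), 0.66), (array([ 0.5302, -0.0325, -0.0036]), 0.45)]
pin_end_open [(array([0.5279, 0.1198, 0.0255]), 0.96)]
-0.06 522 [0.5043 0.5194 0.5355] 0.04170852213452551
-0.04 545 [0.5056 0.5204 0.5362] 0.04150917727181343
-0.02 578 [0.5068 0.5221 0.538 ] 0.04174444007684129
0.0 608 [0.5081 0.5228 0.5386] 0.041778529686398766
0.02 640 [0.5091 0.524  0.5395] 0.041679778318476864
0.04 696 [0.5098 0.5248 0.5411] 0.04172545218162487
0.06 611 [0.5122 0.5259 0.5394] 0.041034494299990405
0.08 597 [0.5155 0.5272 0.5397] 0.03814886943649053
0.1 514 [0.5171 0.528  0.5402] 0.038051406408358364
0.12 387 [0.5024 0.5396 0.5685] 0.04947885821857878
[ 0.4345 -0.0668  0.1   ] [0.735  0.1488 0.112 ]
[ 0.4329 -0.2177  0.113 ] [ 0.6296 -0.0583  0.1209]
```

View pics/w2.png

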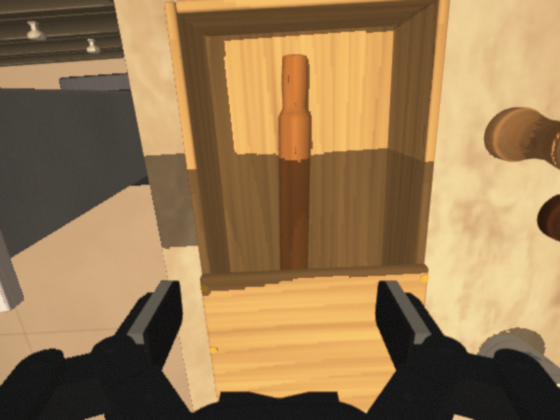

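The wrist picture shows the pin's end at (295,55), its shoulder near (295,110), and the cover edge at v≈275. The cloud puts the axis at x=0.524 at y=0.029, yawed about 3.1°. Next I align and come part of the way down.

```bash
python3 -m jog '[0.021,0.038,0,0,0,0.005, 0.021,0.038,-0.05,0,0,0.005, 0.021,0.038,-0.10,0,0,0.005, 0.021,0.038,-0.14,0,0,0.005, 0.021,0.038,-0.18,0,0,0.005, 0.021,0.038,-0.20,0,0,0.005, 0.021,0.038,-0.20,0,0,0.005,0.021,0.038,-0.20,0,0,0.005,0.021,0.038,-0.20,0,0,0.005]'
python3 - <<'E'
from h import *
np.set_printoptions(precision=4,suppress=True)
im,d=snap("wrist","w3"); P=cloud("wrist",d)
print(bot.get_obs()["eef_pos"],np.array(bot.calibration("wrist")["pose"]))
x,y,z=P[...,0],P[...,1],P[...,2]
for a in np.arange(0,.14,.02):
    q=P[(x>.48)&(x<.57)&(z>.024)&(z<.05)&(y>a)&(y<a+.02)]
    if len(q)>5: print(round(a,2),len(q),np.percentile(q[:,0],[2,50,98]),np.percentile(q[:,2],98))
E
```

```text
clock: 3.57
eef_pos: [0.5253, 0.0296, 0.1453]
tool_rot: [0.726, 0.688, 0.001, 0.001]
ft_force: [-0.3, 0.1, 0.7]
grip_width: 0.0855
grasp_force: 0.0
[0.5256 0.0296 0.1458] [[ 0.9986  0.0511  0.0143  0.5295]
 [-0.0529  0.9442  0.325   0.1142]
 [ 0.0031 -0.3253  0.9456  0.2164]
 [ 0.      0.      0.      1.    ]]
0.0 1518 [0.5086 0.5239 0.5392] 0.04201123729822863
0.02 1683 [0.5095 0.5249 0.5402] 0.04217258745035427
0.04 1874 [0.5107 0.5261 0.5413] 0.04212678265706405
0.06 1815 [0.513  0.5269 0.5401] 0.041158919676070174
0.08 1733 [0.5163 0.5282 0.54  ] 0.03862695415107019
0.1 1616 [0.5176 0.5289 0.5405] 0.038185353118740946
0.12 1373 [0.4929 0.5326 0.5683] 0.049646188284418455
0.14 277 [0.4805 0.4882 0.5039] 0.049463667475173285
```

View pics/w3.png

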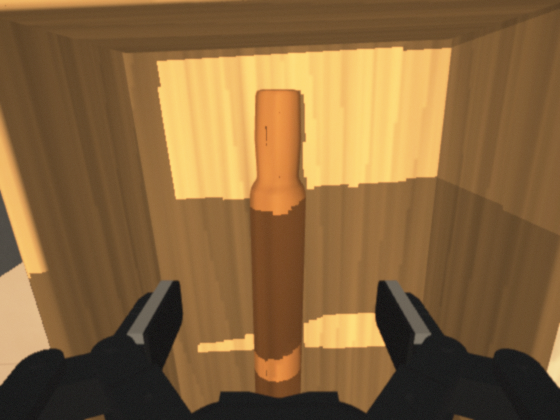

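The picture shows the pin between the open fingers (barrel u 251–305), centred to within a millimetre and clear of the walls. I'll go down and grip.

```bash
python3 -m jog '[0,0,-0.03,0,0,0, 0,0,-0.055,0,0,0, 0,0,-0.076,0,0,0, 0,0,-0.076,0,0,0, 0,0,-0.076,0,0,0, 0,0,-0.076,0,0,0]' && python3 -m jog '[0,0,0,0,0,0,0,0,0,0,0,0,0,0,0,0,0,0,0,0,0,0,0,0,0,0,0,0,0,0,0,0,0,0,0,0,0,0,0,0,0,0,0,0,0,0,0,0]' -1
```

```text
clock: 4.12
eef_pos: [0.5256, 0.0296, 0.085]
tool_rot: [0.726, 0.688, 0.001, 0.001]
ft_force: [0.6, -0.3, -0.8]
grip_width: 0.0854
grasp_force: 0.0
clock: 4.78
eef_pos: [0.5247, 0.0295, 0.0839]
tool_rot: [0.726, 0.688, 0.001, 0.0]
ft_force: [-2.0, 0.1, 5.8]
grip_width: 0.0308
grasp_force: 60.1
```

```bash
python3 - <<'E'
import numpy as np
from h import *
im,d=snap("wrist","w4")
h=.060
W=[(-.181,.024,0),(-.178,.034,6),(-.172,.036,14),(-.155,.036,22),(-.135,.036,30),(-.110,.036,38),(-.071,.067,38),(-.031,.098,38),(-.031,.14,38),(-.031,.20,38)]
T=[]
for u,z,t in W:
    t=np.radians(t); T.append((u+.21*np.cos(t)-h*np.sin(t), z+.21*np.sin(t)+h*np.cos(t), t))
T=np.array(T)
def show(a,b):
    for r in T[a+1:b+1]-T[a]:
        print(np.round([.054*r[0]/.8,r[0]/.8,r[1]/.8,r[2]/2*.9985,-.054*r[2]/2,0],3))
    print()
show(0,3);show(3,5);show(5,9)
E
```

```text
[-0.    -0.006  0.04   0.052 -0.003  0.   ]
[-0.001 -0.015  0.076  0.122 -0.007  0.   ]
[-0.001 -0.015  0.108  0.192 -0.01   0.   ]

[-0.    -0.     0.028  0.07  -0.004  0.   ]
[ 0.     0.002  0.053  0.139 -0.008  0.   ]

[ 0.003  0.049  0.039  0.    -0.     0.   ]
[ 0.005  0.099  0.077  0.    -0.     0.   ]
[ 0.005  0.099  0.13   0.    -0.     0.   ]
[ 0.005  0.099  0.205  0.    -0.     0.   ]
```

View pics/w4.png

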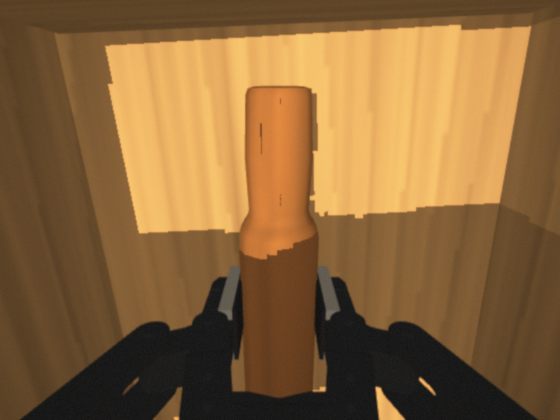

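The picture shows the barrel (u 240–318) held squarely between both pads. Now tilt it to 22°.

```bash
python3 -m jog '[0,-0.003,0.020,0.026,-0.001,0, 0,-0.006,0.040,0.052,-0.003,0, -0.001,-0.009,0.053,0.076,-0.004,0, -0.001,-0.012,0.065,0.099,-0.005,0, -0.001,-0.015,0.076,0.122,-0.007,0, -0.001,-0.015,0.087,0.146,-0.008,0, -0.001,-0.015,0.098,0.169,-0.009,0, -0.001,-0.015,0.108,0.192,-0.010,0, -0.001,-0.015,0.108,0.192,-0.010,0, -0.001,-0.015,0.108,0.192,-0.010,0]'
python3 - <<'E'
from h import *
for c in("wrist","top"):
    bot.camera(c)
    for l in ("pin","pin_end_open","cover_edge","box"): print(c,l,[(w(c,x["at"]).round(4),round(x["confidence"],2)) for x in bot.tip_of(l,c)[:1]])
E
```

```text
clock: 5.67
eef_pos: [0.5232, 0.0169, 0.169]
tool_rot: [0.713, 0.675, 0.138, -0.131]
ft_force: [-0.4, -0.1, -2.2]
grip_width: 0.0308
grasp_force: 59.5
wrist pin [(array([ 0.5198, -0.0157,  0.0929]), 0.85)]
wrist pin_end_open [(array([0.5307, 0.1212, 0.1458]), 0.68)]
wrist cover_edge []
wrist box []
top pin [(array([0.5332, 0.1208, 0.1446]), 0.59)]
top pin_end_open [(array([0.5327, 0.1177, 0.1449]), 0.78)]
top cover_edge []
top box []
```

The pin's end is where I predicted (0.121, 0.146), and the force is only the pin's weight. Next I tilt to 38°, then draw out.

```bash
python3 -m jog '[0,0,0.009,0.023,-0.001,0, 0,0,0.018,0.047,-0.003,0, 0,0,0.028,0.070,-0.004,0, 0,0.001,0.037,0.093,-0.005,0, 0,0.001,0.045,0.116,-0.006,0, 0,0.002,0.053,0.139,-0.008,0, 0,0.002,0.053,0.139,-0.008,0, 0,0.002,0.053,0.139,-0.008,0]'
python3 - <<'E'
from h import *
for c in("wrist","top"):
    bot.camera(c)
    for l in ("pin","pin_end_open"): print(c,l,[(w(c,x["at"]).round(4),round(x["confidence"],2)) for x in bot.tip_of(l,c)[:1]])
E
```

```text
clock: 6.83
eef_pos: [0.5236, 0.0186, 0.2117]
tool_rot: [0.686, 0.651, 0.236, -0.223]
ft_force: [0.3, -0.4, -1.3]
grip_width: 0.0309
grasp_force: 59.6
wrist pin [(array([0.522 , 0.0082, 0.1282]), 0.64)]
wrist pin_end_open [(array([0.5292, 0.124 , 0.2172]), 0.7)]
top pin [(array([0.5241, 0.0066, 0.1259]), 0.8)]
top pin_end_open [(array([0.5318, 0.1246, 0.2172]), 0.65)]
```

```bash
python3 -m jog '[0.001,0.016,0.013,0,0,0, 0.002,0.033,0.026,0,0,0, 0.003,0.049,0.039,0,0,0, 0.004,0.066,0.052,0,0,0, 0.005,0.083,0.065,0,0,0, 0.005,0.099,0.077,0,0,0, 0.005,0.099,0.077,0,0,0, 0.005,0.099,0.077,0,0,0]'
python3 - <<'E'
from h import *
snap("top","t5")
for l in ("pin","pin_end_open","pin_end_covered","box","cover_edge"): print(l,[(w("top",x["at"]).round(4),round(x["confidence"],2)) for x in bot.tip_of(l,"top")[:1]])
E
```

```text
clock: 7.8
eef_pos: [0.5273, 0.0988, 0.2739]
tool_rot: [0.685, 0.652, 0.236, -0.223]
ft_force: [-0.5, -0.3, -2.7]
grip_width: 0.0306
grasp_force: 59.5
pin [(array([0.5258, 0.0874, 0.19  ]), 0.73)]
pin_end_open [(array([0.5361, 0.2046, 0.2778]), 0.63)]
pin_end_covered []
box []
cover_edge [(array([ 0.5342, -0.0675,  0.1083]), 0.77)]
```

View pics/t5.png

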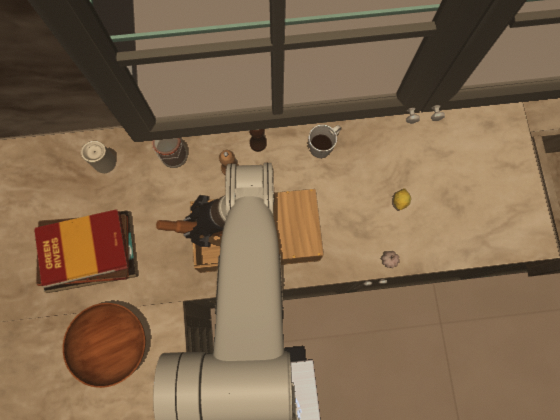

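The picture shows the box in place with the pin's raised end at (160,226). The pin's lower end is clear of the cover edge at v≈250 (its end is computed at y≈-0.03). The bystanders are untouched. Now lift and level.

```bash
python3 -m jog '[0,0,0.02,0,0,0, 0,0,0.045,0,0,0, 0,0,0.07,0,0,0, 0,0,0.095,0,0,0, 0,0,0.115,0,0,0, 0,0,0.13,0,0,0, 0,0,0.13,0,0,0, 0,0,0.13,0,0,0]' && python3 -m jog '[0,0.006,0.002,-0.041,0.002,0, 0,0.012,0.004,-0.083,0.004,0, 0,0.018,0.006,-0.124,0.007,0, 0,0.024,0.008,-0.166,0.009,0, 0.001,0.030,0.010,-0.207,0.011,0, 0.001,0.036,0.012,-0.249,0.013,0, 0.001,0.041,0.014,-0.290,0.016,0, 0.001,0.046,0.016,-0.331,0.018,0, 0.001,0.046,0.016,-0.331,0.018,0, 0.001,0.046,0.016,-0.331,0.018,0]' && python3 -m jog '[0,0,0,0,0,0,0,0,0,0,0,0,0,0,0,0,0,0,0,0,0,0,0,0]'
python3 - <<'E'
from h import *
np.set_printoptions(precision=4,suppress=True)
im,d=snap("wrist","w6"); P=cloud("wrist",d); print(bot.get_obs()["eef_pos"],bot.get_obs()["joint_vel"])
for c in("wrist","top"):
    if c=="top": snap("top","t6")
    for l in ("pin","pin_end_open","pin_end_covered","box","cover_edge","garlic","lemon","salt_mill"): print(c,l,[(w(c,x["at"]).round(4),round(x["confidence"],2)) for x in bot.tip_of(l,c)[:1]])
x,y,z=P[...,0],P[...,1],P[...,2]
for a in np.arange(.1,.26,.02):
    q=P[(x>.48)&(x<.57)&(z>.26)&(z<.4)&(y>a)&(y<a+.02)]
    if len(q)>5: print(round(a,2),len(q),np.percentile(q[:,0],[2,50,98]),np.percentile(q[:,2],[50,98]))
cv2.imwrite("pics/both.png",np.hstack([cv2.imread("pics/w6.png"),cv2.imread("pics/t6.png")])[:, :, :][::1])
b=cv2.imread("pics/both.png"); cv2.imwrite("pics/both.png",cv2.resize(b,(800,300)))
E
```

```text
clock: 8.77
eef_pos: [0.5277, 0.0978, 0.3775]
tool_rot: [0.686, 0.651, 0.237, -0.223]
ft_force: [-1.2, -0.3, -3.0]
grip_width: 0.0307
grasp_force: 59.7
clock: 9.6
eef_pos: [0.528, 0.1361, 0.3885]
tool_rot: [0.725, 0.689, -0.001, -0.002]
ft_force: [0.6, -0.2, -3.1]
grip_width: 0.0304
grasp_force: 59.6
clock: 9.93
eef_pos: [0.5282, 0.1342, 0.3903]
tool_rot: [0.726, 0.688, 0.0, -0.0]
ft_force: [0.3, -0.3, -0.8]
grip_width: 0.0308
grasp_force: 59.6
[0.5282 0.1343 0.3903] [ 0.0054  0.0024  0.0045  0.0014 -0.0016  0.0014]
wrist pin [(array([0.5229, 0.0724, 0.3309]), 0.72)]
wrist pin_end_open [(array([0.5275, 0.2219, 0.3295]), 0.95)]
wrist pin_end_covered []
wrist box []
wrist cover_edge []
wrist garlic []
wrist lemon []
wrist salt_mill [(array([ 0.7558,  0.0344, -0.0005]), 0.61)]
top pin [(array([0.526 , 0.0731, 0.3301]), 0.82)]
top pin_end_open []
top pin_end_covered [(array([ 0.5183, -0.0814,  0.3277]), 0.79)]
top box [(array([ 0.5347, -0.0446, -0.0058]), 0.96)]
top cover_edge [(array([ 0.5348, -0.0678,  0.1088]), 0.86)]
top garlic [(array([ 0.42  , -0.4282,  0.0013]), 0.68)]
top lemon [(array([ 0.5906, -0.498 ,  0.0015]), 0.51)]
top salt_mill [(array([ 0.7574,  0.0229, -0.003 ]), 0.85)]
0.1 2600 [0.5112 0.5266 0.5418] [0.3455 0.348 ]
0.12 8117 [0.4816 0.527  0.5689] [0.3723 0.384 ]
0.14 22510 [0.4814 0.5211 0.5682] [0.3751 0.3994]
0.16 3936 [0.5149 0.5296 0.5437] [0.3432 0.3478]
0.18 3491 [0.519  0.5308 0.5426] [0.3423 0.3446]
0.2 4091 [0.5202 0.5318 0.5433] [0.3421 0.3446]
0.22 388 [0.5216 0.5308 0.5424] [0.3409 0.3437]
```

View pics/both.png

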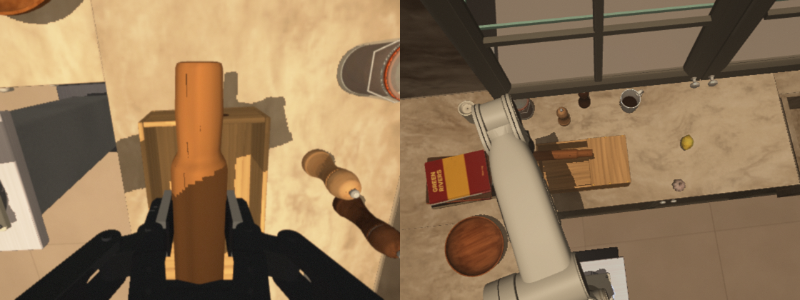

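The pictures show the pin held level above the box (ends at z 0.330 and 0.328), with the box and bystanders where they were. Handing in.

```bash
python3 -c "
from workcell import bot
print(bot.job_done())"
```

```text
the job is handed in; nothing more can be done
None
```

The rolling pin is out of the box and held level and still, about 19 cm above the top of the box; the box, garlic, lemon and salt mill measured unmoved, and the job was handed in at about 11 s.

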